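Arm the tester and hold a sensor barrel in the V-block

ROBOT

A 6-joint arm with a two-finger parallel gripper is mounted at the origin on the work surface. World frame = base frame: x ahead of the robot, y to its left, z up, the work surface at z = 0. Lengths are in m, angles in rad, forces in N, time in s.
With the tool pointing down it reaches from about 0.25 to 0.8 m from the base axis. Payload 8.5 kg.
Tool frame: the origin (TCP) lies between the finger pads; the fingertips stand 19 mm ahead of it and the grasp point (between the pads) is the TCP; z points along the fingers, y is the direction in which the jaws open and shut (so a half turn about z gives the same grasp; the last joint's range is limited). The gripper opens to 85 mm and grips with 20 to 120 N. Pads are 22 mm wide; open, the fingers measure 114 mm over their backs; the gripper's body (76 mm by 85 mm) begins 54 mm behind the grasp point. The pads swing forward as they close: fully open they stand 13 mm farther back than shut.
Start: joints at [1.315, 0.238, -0.013, 1.319, 0, 1.571], TCP at [0.133, 0.508, 0.25] pointing down, gripper open.
Joint ranges: [-2.66, 2.66], [-1.03, 1.9], [-1.14, 1.46], [-1.82, 2.27], [-1.45, 1.34], [-3.14, 3.14]. Speed limits (rad/s): [2.22, 2.22, 2.79, 3.14, 3.14, 3.14].

INTERFACE

Orientations are given as a rotation vector (axis times angle).
In Python, from cell import * gives the robot as it stands.
- The arm moves only by the tool step_arm, never from a script. Its argument "rows" is a list that holds one entry, the list of rows, each a list of 7 numbers: the closure, from 0 (fully open) to 1 (shut), then the shift along the tool's x, y, z in mm, then the turn, a rotation vector about the tool's x, y, z in degrees. A call has 1 to 20 rows; each row is the pose to reach, as a shift and turn from the pose commanded when the call began, along the tool's axes at that moment; what a row does not reach only later rows make up. A row lasts 1/10 s, in which the tool goes at most 50 mm and 8.59 degrees, less where a joint would pass 70% of its speed; a pose out of reach is approached as far as the arm can. A call with a gripper value outside its range is refused whole. The fingers move at their own pace and stop on an object; "force" is the grip in N (left out, the last holds). Time passes only in rows, so rows that repeat a pose let the fingers close. It gives the time, the measured TCP pose, the force and the opening at its end, in the units of the state.
- read_state(): the state, without advancing time (a new reading comes with each control period).
- camera(name): name is "scene" or "top"; returns a dict with "pixels" (400x640x3 uint8, red, green, blue), "fx", "fy", "cx", "cy" (pixels), "dist" ([k1, k2, p1, p2, k3] as OpenCV has them; the pictures are not rectified), "cam_to_world" (4x4, takes a point from camera to world coordinates). Camera axes: x right, y down, z forward; pixel columns grow to the right and rows downward; lengths in m; the calibration is good to about 2 mm. A picture is of the moment at which its call begins. There is no depth.
- job_done(): hands the job in, once; it reports no verdict.
Trained networks look in a picture, given as the dict that the camera call returned (one of the last four; its "shot" number tells which), for a name from the list of things; names that differ only in an ending like _2 or _b are one class to them, and where a whole thing is asked for, a point or a joint stands for the part that bears it (a point fixed in the world has none). Each returns a list of dicts, best first, with "confidence" (0 to 1); they miss things now and then, are a little off and sometimes report something else, mostly with a low value. They report only what shows in the picture. A call takes as long as a camera call. They do not tell look-alikes from the thing itself.
- find_in(picture, name): "position" ([x, y, z] in m, in the coordinates of the camera as it stood for that picture, good to about 4 mm: the middle of the surface that is visible of it).
The state is a dict: "time_s": time; "qpos": joint angles; "qd": joint speeds; "tau": joint torques, N m; "ee_pos": TCP position; "orientation": TCP orientation; "contact_force": force on the tool from outside, world axes, zero at the start; "moment": the same for the moment, N m; "grip_width": opening from 0.0 (shut) to 1.0 (fully open).
Only numpy, scipy, OpenCV 4.12 (cv2) and the standard library are available. Lean on these libraries where they do the work, as an engineer would, in place of code of your own. Each camera call takes 0.05 s, during which the arm holds its last target. There are 200 camera calls.

TASK

First push the green sprung plunger on the blue tester box all the way down and let it spring back, which arms the tester. Then take the steel sensor barrel from its blue cradle and seat it in the V-block fixture, about centred lengthwise, with its amber lens end facing the red reflector, and finish while still holding it with the gripper, firmly pressed down (well beyond its own weight) onto both faces of the V. Leave the contactor, the terminal strip and the screwdriver where they are.

Things in the scene. Friction and masses are not known exactly. Their poses are not given: they have to be found in the camera images.
- tester: fixed navy-blue box 110 x 110 mm and 55 mm high on the bench, black collar (52 mm wide, 8 mm high) on its top around the plunger; origin at the centre of its underside, z up; stands left or right of the V-block fixture, places swapped with the cradle
- plunger_top (a point): centre of the top face of the green mushroom head (38 mm wide, 12 mm thick) of the tester's plunger; 99 mm above the bench when it is up; moves down with it
- plunger (a joint): how far the plunger is pushed straight down, m: 0 up, 0.018 fully down at its stop. A spring returns it: it takes about 4 N to start moving and 11 N at full stroke
- cradle: fixed blue storage cradle 150 x 75 mm: a 10 mm base plate with two 20 mm wide saddles, inner sides 72 mm apart, side lips up to 37 mm above the bench and 43 mm wide over all; origin at the centre of its underside, x along the barrel that lies in it
- barrel: loose steel sensor barrel, 30 mm diameter, 120 mm long, 0.13 to 0.25 kg, lying level; black rim and amber lens at its +x end, orange band and a brass stub (14 mm wide and long) at its -x end. Origin on its axis at mid length, x along the axis to the lens. At the start its axis is 42 mm above the bench, across the cradle's saddles, middle free underneath
- lens (a point): centre of the barrel's amber lens face, on the axis 60 mm from the barrel's origin
- fixture: fixed V-block fixture. Origin on the bench below the V-block's middle; x along the V towards the reflector, y left, z up. Base plate 100 mm wide, 12 mm thick, x -82 to 152 mm. Steel V-block 110 mm long, 68 mm wide, top 63 mm above the bench, open above; cross slot in its middle for fingers, x -30 to 30 mm, down to the base plate
- v_left: the V's bright 45 degree face on the fixture's +y side (both halves of it, either side of the cross slot; the two faces make a 90 degree V whose bottom line is 41 mm above the bench); rigid; origin and axes the same as the fixture's
- v_right: the V's bright 45 degree face on the fixture's -y side; origin and axes the same as the fixture's
- contactor: bystander: loose dark grey contactor 75 x 50 x 86 mm with a red tab on top; origin at the centre of its underside
- terminals: bystander: loose strip of grey, green and yellow terminal blocks on a short rail, 50 x 110 x 52 mm; origin at the centre of its underside
- screwdriver: bystander: loose screwdriver with a teal handle, about 190 mm long, lying between the robot and the fixture
- seat (a point): where the middle of a centred, fully seated barrel's axis lies: over the fixture's origin, 62 mm above the bench, axes as the fixture's; a seated barrel's axis runs along its x
- reflector (a point): centre of the round red reflector (44 mm) on the V-block side of a grey upright with a red top edge, 60 mm wide and 82 mm high, at the fixture's +x end, 129 mm from the fixture's origin along x, 56 mm above the bench
Things that resemble listed ones, but are neither listed nor needed, are in the scene too. Several things have the shape of the barrel; the one meant has the colours described above. There is more than one size of the tester; the job needs the smaller.

How it is judged:
On the way, in this order (a step that is already met when the one before it is completed fails the run):
1. the plunger is pushed fully down (at least 16 of its 18 mm), the barrel not yet in the V-block (value of joint plunger above 0.016 m and horizontal distance between barrel and fixture above 0.1 m), for 0.1 s.
2. the plunger has sprung back and the barrel touches both faces of the V (value of joint plunger below 0.003 m and contact force between barrel and v_left above 0.5 N and contact force between barrel and v_right above 0.5 N), for 0.2 s.
At the end, for the whole second after the job is handed in: The fingers still hold the barrel, pressing it with over 4 N on each V face: axis along the V within 0.05 rad, 3 mm sideways, height 58 to 64.5 mm, middle within 15 mm of the V-block's middle, lens to the reflector, at rest; plunger up (value of joint plunger below 0.003 m and contact force between barrel and v_left above 4 N and contact force between barrel and v_right above 4 N and contact force between the fingers and barrel above 3 N and x of barrel in the frame of fixture between -0.015 and 0.015 m and y of barrel in the frame of fixture between -0.003 and 0.003 m and z of barrel in the frame of fixture between 0.058 and 0.0645 m and angle between the x axis of barrel and the x axis of fixture, either way round below 0.05 rad and x of lens in the frame of fixture above 0.03 m and linear speed of barrel below 0.02 m/s); the arm keeps its last pose, push and grip.
It fails at once if the contactor is moved (distance of contactor from where it was at the start of the episode above 0.02 m).
It fails at once if the terminal strip is moved (distance of terminals from where it was at the start of the episode above 0.02 m).
It fails at once if the screwdriver is moved (distance of screwdriver from where it was at the start of the episode above 0.03 m).
It also fails if it takes over 59 s, if anything falls off the work surface, if the arm or the gripper's body presses on something with over 40 N, if the wrist force passes 120 N, or if a joint passes its speed limit or range.

## Working session

There is one attempt and no reset: what is moved stays moved. The work goes in short steps, Python scripts to look and compute and a tool call to move; the robot and the scene stay as the last step left them, time stands still between calls to the robot, and variables do not carry over. Pictures are saved under pics/ and viewed, on a budget of 10 in all, crops included, one or two more only if the job needs it, and the job is handed in when it is done.

Besides the shell and the picture viewer there is one more tool, called by a JSON object that holds its "method" and its "body". step_arm: Moves the arm, as the interface text tells. Its arguments: {"type":"object","properties":{"rows":{"type":"array","items":{"type":"array","items":{"type":"array","items":{"type":"number"}}}},"force":{"type":"number"}},"required":["rows"]}

```bash
mkdir -p pics; cat > h.py <<'E'
from cell import *
import numpy as np, cv2
def K(c): return np.array([[c['fx'],0,c['cx']],[0,c['fy'],c['cy']],[0,0,1.]])
def save(c,n): cv2.imwrite('pics/'+n+'.png',c['pixels'][:,:,::-1])
def w(c,p): return (np.array(c['cam_to_world'])@np.r_[p,1])[:3]
def ray(c,uv,z):
    T=np.array(c['cam_to_world']);n=cv2.undistortPoints(np.array([[uv]],float),K(c),np.array(c['dist'],float))[0,0]
    d=T[:3,:3]@np.r_[n,1];o=T[:3,3];return o+d*(z-o[2])/d[2]
def proj(c,P):
    T=np.linalg.inv(np.array(c['cam_to_world']))
    return cv2.projectPoints(np.array(P,float).reshape(-1,3),cv2.Rodrigues(T[:3,:3])[0],T[:3,3],K(c),np.array(c['dist'],float))[0][:,0]
E
python3 - <<'E'
from h import *
s=read_state();print(s)
for n in('scene','top'):
    c=camera(n);save(c,n+'0');print(n,np.round(c['cam_to_world'],3).tolist())
    for t in('tester','plunger_top','cradle','barrel','lens','fixture','reflector','contactor','terminals','screwdriver'):
        for r in find_in(c,t)[:4]:
            p=w(c,r['position']);print(t,round(r['confidence'],2),np.round(p,3),np.round(proj(c,p)[0]))
E
```

```text
{'time_s': 0.0, 'qpos': array([ 1.31500909e+00,  2.38802067e-01, -1.42641658e-02,  1.31921642e+00,
        1.40483709e-05,  1.57079463e+00]), 'qd': array([ 0.00157256,  0.00068443, -0.00017539,  0.00117273,  0.00068934,
       -0.00028838]), 'tau': array([-7.46303758e-04, -5.38781083e+01,  3.46446776e+01,  1.82995596e-02,
       -2.17277255e-05, -2.00886923e-06]), 'ee_pos': array([0.13272376, 0.5075334 , 0.24966259]), 'orientation': array([-4.00666525e-01, -3.11573214e+00,  2.31268536e-03]), 'contact_force': array([-1.12973565,  0.49853697, -0.13142739]), 'moment': array([-0.00780464,  0.0257611 ,  0.00875589]), 'grip_width': 0.9972115030603065}
scene [[0.79, 0.378, -0.483, 1.145], [0.613, -0.501, 0.611, -0.825], [-0.011, -0.779, -0.627, 0.901], [0.0, 0.0, 0.0, 1.0]]
tester 0.74 [ 0.319 -0.393  0.074] [171. 245.]
tester 0.6 [ 0.53  -0.348  0.049] [244. 280.]
plunger_top 0.93 [ 0.296 -0.38   0.138] [164. 220.]
plunger_top 0.64 [ 0.514 -0.332  0.099] [241. 259.]
cradle 0.9 [0.552 0.263 0.011] [386. 176.]
barrel 0.84 [0.539 0.272 0.052] [385. 162.]
barrel 0.69 [0.352 0.234 0.035] [331. 
[... 605 characters left out ...]
0.92 [ 0.281 -0.358  0.08 ] [460. 285.]
plunger_top 0.76 [ 0.287 -0.369  0.146] [472. 281.]
plunger_top 0.63 [ 0.51  -0.327  0.104] [445. 192.]
cradle 0.62 [0.523 0.279 0.007] [211. 199.]
barrel 0.83 [0.521 0.289 0.055] [203. 196.]
barrel 0.64 [0.335 0.238 0.024] [224. 268.]
lens 0.82 [0.336 0.241 0.023] [223. 268.]
lens 0.65 [0.523 0.289 0.056] [203. 195.]
fixture 0.72 [0.629 0.018 0.018] [307. 157.]
reflector 0.63 [0.631 0.017 0.01 ] [308. 157.]
reflector 0.53 [ 0.693 -0.3    0.066] [427. 127.]
contactor 0.85 [ 0.694 -0.3    0.065] [427. 127.]
contactor 0.54 [ 0.507 -0.332  0.093] [446. 194.]
terminals 0.74 [0.68  0.284 0.045] [208. 139.]
screwdriver 0.91 [ 0.428 -0.014  0.018] [320. 231.]
```

```bash
python3 - <<'E'
import cv2
a=cv2.imread('pics/top0.png')[80:320,150:530];cv2.imwrite('pics/top0c.png',cv2.resize(a,None,fx=2.1,fy=2.1,interpolation=cv2.INTER_CUBIC))
a=cv2.imread('pics/scene0.png')[90:370,110:490];cv2.imwrite('pics/scene0c.png',cv2.resize(a,None,fx=2.1,fy=2.1,interpolation=cv2.INTER_CUBIC))
E
```

```text
(no output)
```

View pics/top0c.png

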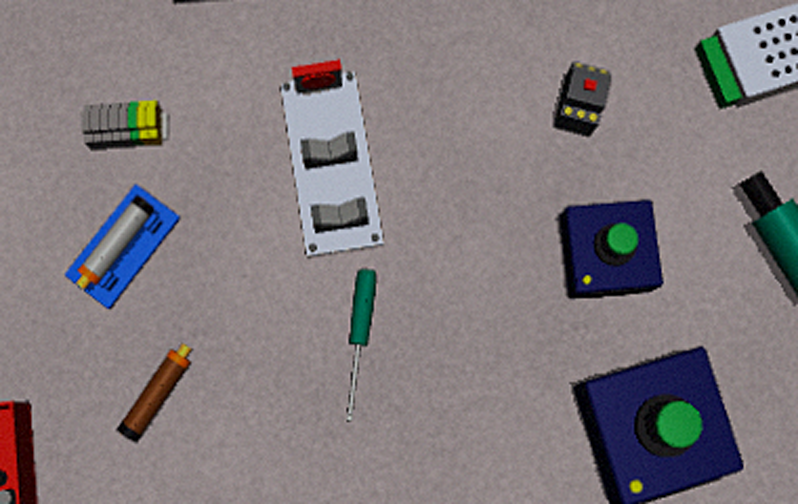

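View pics/scene0c.png

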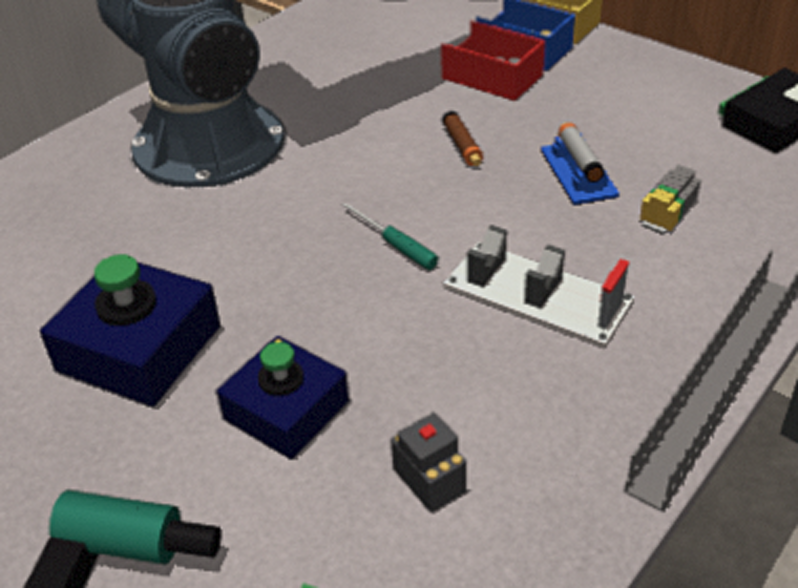

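Top view: the small navy tester sits at right (~440,195 full px), the blue cradle with steel barrel at left with its lens pointing up-right (~203,196), the fixture is in the middle with the reflector at its far end, and the screwdriver lies in front of it. The brown barrel and the larger tester are look-alikes.

```bash
cat > m.py <<'E'
from h import *
from scipy.optimize import least_squares
A=camera('top');B=camera('scene')
f=lambda p:np.array(p)/2.1
T=lambda *p:f(p)+[150,80]-.25
S=lambda *p:f(p)+[110,90]-.25
def fit(obs,x0,model):
    r=lambda q:np.concatenate([(proj(c,model(q,m))[0]-uv) for c,uv,m in obs])
    s=least_squares(r,x0,loss='soft_l1');return s.x,np.round(r(s.x).reshape(-1,2),1).tolist()
def pose(q,m):
    c,s=np.cos(q[2]),np.sin(q[2]);return [q[0]+c*m[0]-s*m[1],q[1]+s*m[0]+c*m[1],m[2]]
z=.012
o=[(A,T(281,86),(.152,.05,z)),(A,T(357,73),(.152,-.05,z)),(A,T(383,243),(-.082,-.05,z)),(A,T(307,256),(-.082,.05,z)),
(B,S(605,343),(.152,-.05,z)),(B,S(633,298),(.152,.05,z)),(B,S(443,281),(-.082,-.05,z))]
print('fixture',*fit(o,[.63,.01,0],pose))
print(' top only',fit(o[:4],[.63,.01,0],pose)[0],'scene',fit(o[4:],[.63,.01,0],pose)[0])
# plunger green blob
g=[]
for c,(u,v) in((A,(445,192)),(B,(241,259))):
    p=c['pixels'].astype(int);m=((p[...,1]>1.6*p[...,0])&(p[...,1]>1.4*p[...,2])&(p[...,1]>60)).astype(np.uint8)
    n,l,st,ce=cv2.connectedComponentsWithStats(m);k=1+np.argmin(np.hypot(*(ce[1:]-[u,v]).T));print(ce[k],st[k]);g.append((c,ce[k],None))
print('plunger',*fit(g,[.5,-.33,.09],lambda q,m:q))
o=[]
for c,(x0,x1,y0,y1) in((A,(175,240,160,230)),(B,(360,415,140,195))):
    p=c['pixels'].astype(int);m=(p[...,2]>1.5*p[...,0])&(p[...,2]>60);n=np.zeros_like(m);n[y0:y1,x0:x1]=m[y0:y1,x0:x1]
    r=cv2.minAreaRect(np.argwhere(n)[:,::-1].astype(np.float32));print('blue',cv2.boxPoints(r).round(1).tolist())
# barrel: lens-end centre and orange end on axis
o=[(A,T(144,205),(.060,0,.042)),(A,T(90,270),(-.060,0,.042)),(A,T(82,285),(-.074,0,.042)),(B,S(595,172),(.060,0,.042))]
print('barrel',*fit(o,[.53,.28,-.7],pose))
E
python3 m.py
python3 - <<'E'
import cv2
a=cv2.imread('pics/top0.png')[160:232,172:244];b=cv2.imread('pics/scene0.png')[142:192,365:415]
a=cv2.resize(a,(400,400),interpolation=2);b=cv2.resize(b,(400,400),interpolation=2)
cv2.imwrite('pics/bar.png',cv2.hconcat([a,b]))
E
```

```text
fixture [0.59873907 0.01244546 0.13341514] [[-0.2, -2.1], [-0.4, -1.3], [0.3, 0.1], [-0.7, -0.5], [-1.4, -0.1], [-0.5, -1.2], [-1.2, 0.3]]
 top only [0.59626901 0.01167401 0.13629065] scene [0.60165848 0.01391222 0.12435152]
[445.97058824 193.22352941] [439 186  15  15 170]
[241.4251497  259.08982036] [234 253  16  14 167]
plunger [ 0.5096953  -0.33066594  0.093607  ] [[-0.5, -0.4], [-0.7, 0.1]]
blue [[179.89999389648438, 210.39999389648438], [214.39999389648438, 166.39999389648438], [235.60000610351562, 183.10000610351562], [201.10000610351562, 227.10000610351562]]
blue [[365.29998779296875, 162.0], [382.20001220703125, 149.89999389648438], [404.8999938964844, 181.60000610351562], [388.0, 193.6999969482422]]
barrel [ 0.53200802  0.28687469 -0.62384694] [[0.5, -2.8], [-0.8, 2.9], [-0.1, 0.1], [-0.1, 0.9]]
```

View pics/bar.png

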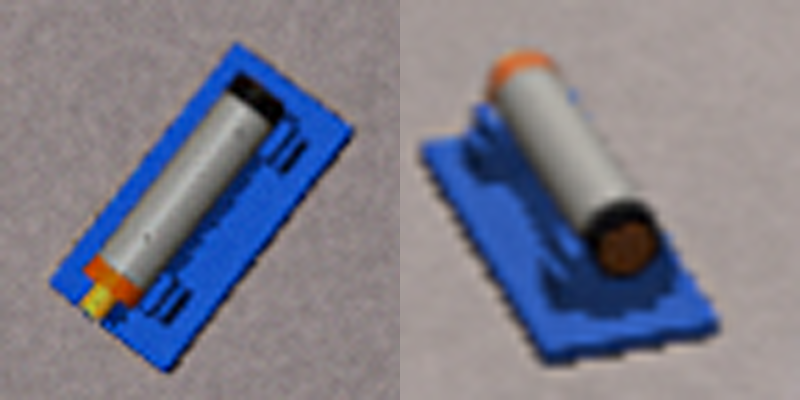

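The crop shows the amber lens at the up-right end in the top view (226,248 in the right half) and the orange band with brass stub at the other end, so this is the right barrel.

```bash
cat >> m.py <<'E'
print('----')
T=lambda u,v:np.array([u,v])/5.556+[172,160]-.4
S=lambda u,v:np.array([u-400,v])/8+[365,142]-.4
o=[(A,T(237,45),(.075,.0375,z)),(A,T(353,130),(.075,-.0375,z)),(A,T(50,280),(-.075,.0375,z)),(A,T(172,370),(-.075,-.0375,z)),
(B,S(718,322),(.075,.0375,z)),(B,S(545,350),(.075,-.0375,z)),(B,S(422,145),(-.075,-.0375,z))]
z=.01;o=[(c,u,(m[0],m[1],z)) for c,u,m in o]
print('cradle',*fit(o,[.53,.28,-.7],pose))
b=[(A,T(259,92),(.060,0,.045)),(A,T(111,280),(-.060,0,.045)),(A,T(96,310),(-.074,0,.042)),(B,S(626,246),(.060,0,.042)),(B,S(522,55),(-.060,0,.057))]
print('barrel',*fit(b,[.53,.28,-.7],pose))
print('barrel+z',*fit([(c,u,(m[0],m[1],m[2]-.042)) for c,u,m in b],[.53,.28,-.7,.04],lambda q,m:[*pose(q,m)[:2],q[3]+m[2]]))
E
python3 m.py|sed '1,/----/d'
python3 - <<'E'
import cv2
a=cv2.imread('pics/top0.png')[104:208,275:340];b=cv2.imread('pics/scene0.png')[190:260,315:415]
a=cv2.resize(a,None,fx=5.5,fy=5.5,interpolation=2);b=cv2.resize(b,(440,308),interpolation=2)
b=cv2.copyMakeBorder(b,0,a.shape[0]-308,0,0,0)
cv2.imwrite('pics/fix.png',cv2.hconcat([a,b]))
E
```

```text
cradle [ 0.53003233  0.28713855 -0.64364326] [[-0.1, -1.6], [0.5, -1.2], [-0.2, 0.1], [-0.8, 0.1], [-0.2, -0.5], [-0.8, 0.0], [-1.6, -0.3]]
barrel [ 0.53219817  0.28703757 -0.63804591] [[0.6, -1.7], [-0.4, 0.8], [-0.6, -0.1], [-0.0, 0.3], [-0.7, -0.0]]
barrel+z [ 0.5321855   0.28711455 -0.63820904  0.04180143] [[0.6, -1.7], [-0.4, 0.8], [-0.6, -0.1], [-0.0, 0.3], [-0.6, 0.0]]
```

View pics/fix.png

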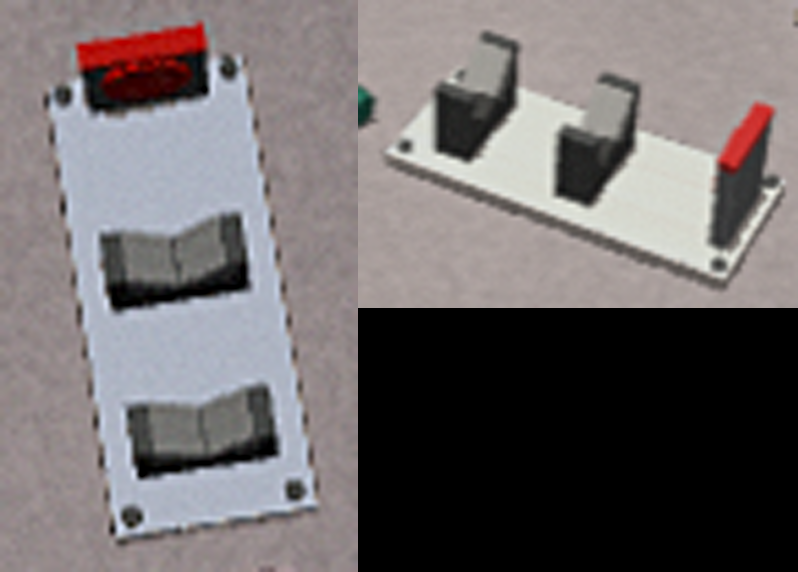

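```bash
cat >> m.py <<'E'
print('====')
T=lambda u,v:(np.array([u,v])+.5)/5.5+[275,104]-.5
S=lambda u,v:(np.array([u-358,v])+.5)/4.4+[315,190]-.5
z=.012;v=.041
o=[(A,T(50,97),(.152,.05,z)),(A,T(243,57),(.152,-.05,z)),(A,T(315,505),(-.082,-.05,z)),(A,T(117,537),(-.082,.05,z)),
(A,T(205,452),(-.055,0,v)),(A,T(178,240),(.055,0,v)),
(B,S(386,155),(-.082,-.05,z)),(B,S(722,279),(.152,-.05,z)),(B,S(783,184),(.152,.05,z))]
print('fixture',*fit(o,[.63,.01,0],pose));print(fit(o[:6],[.63,.01,0],pose)[0],fit(o[6:],[.63,.01,0],pose)[0])
print(A['fx'],A['dist'],B['fx'])
q=fit(o,[.63,.01,0],pose)[0]
print('V-angle',q[2])
E
python3 m.py|sed '1,/====/d'
```

```text
fixture [0.59903303 0.01231433 0.13787954] [[-0.5, -2.6], [0.3, -0.9], [0.7, -0.1], [-0.4, -0.1], [0.4, 0.3], [-1.0, -1.0], [-1.4, -0.8], [-0.7, -0.1], [-0.4, -1.1]]
[0.59748483 0.0121776  0.13794695] [0.60210223 0.01168486 0.13630446]
514.811799133194 [-0.13662645  0.          0.          0.          0.        ] 473.3957939521332
V-angle 0.13787954189051574
```

```bash
cat >> h.py <<'E'
def go(*targets):
    s=read_state();R=cv2.Rodrigues(np.array(s['orientation']))[0];p=s['ee_pos']
    y=np.arctan2(R[1,1],R[0,1])
    print('t',s['time_s'],'pos',p.round(4),'jaw yaw',np.degrees(y).round(2),'F',s['contact_force'].round(1),'grip',round(s['grip_width'],3))
    for x in targets:
        d=R.T@(np.array(x[:3])-p);
        Rt=np.array([[np.sin(x[3]),np.cos(x[3]),0],[-np.cos(x[3]),np.sin(x[3]),0],[0,0,-1]]) if len(x)>3 else R
        print(x,(d*1e3).round(1),'turn',np.degrees(cv2.Rodrigues(R.T@Rt)[0].ravel()).round(2),'dist',np.linalg.norm(d).round(3))
E
python3 - <<'E'
from h import *
s=read_state();print(cv2.Rodrigues(np.array(s['orientation']))[0].round(3).tolist())
go((.42,.15,.25),(.509,-.330,.22),(.509,-.330,.130))
E
```

```text
[[-0.967, 0.253, -0.0], [0.253, 0.967, -0.0], [-0.0, -0.0, -1.0]]
t 1.4 pos [0.1328 0.5079 0.2502] jaw yaw 75.34 F [-0.7  0.1  0.2] grip 1.0
(0.42, 0.15, 0.25) [-3.684e+02 -2.736e+02  3.000e-01] turn [0. 0. 0.] dist 0.459
(0.509, -0.33, 0.22) [-576.  -715.4   30.3] turn [0. 0. 0.] dist 0.919
(0.509, -0.33, 0.13) [-576.  -715.4  120.3] turn [0. 0. 0.] dist 0.926
```

```bash
sed -i 's/\[\[np.sin(x\[3\])/[[-np.sin(x[3])/; s/\[-np.cos(x\[3\]),np.sin/[np.cos(x[3]),np.sin/' h.py; grep -n "Rt=" h.py
```

```text
18:        Rt=np.array([[-np.sin(x[3]),np.cos(x[3]),0],[np.cos(x[3]),np.sin(x[3]),0],[0,0,-1]]) if len(x)>3 else R
```

{"method": "step_arm", "body": {"rows": [[[1,-368,-274,0,0,0,0],[1,-368,-274,0,0,0,0],[1,-368,-274,0,0,0,0],[1,-368,-274,0,0,0,0],[1,-368,-274,0,0,0,0],[1,-368,-274,0,0,0,0],[1,-368,-274,0,0,0,0],[1,-368,-274,0,0,0,0],[1,-368,-274,0,0,0,0],[1,-576,-715,30,0,0,0],[1,-576,-715,30,0,0,0],[1,-576,-715,30,0,0,0],[1,-576,-715,30,0,0,0],[1,-576,-715,30,0,0,0],[1,-576,-715,30,0,0,0],[1,-576,-715,30,0,0,0],[1,-576,-715,30,0,0,0],[1,-576,-715,30,0,0,0],[1,-576,-715,30,0,0,0],[1,-576,-715,30,0,0,0]]]}}

```text
time_s: 3.4
ee_pos: [0.5095, -0.3347, 0.2187]
orientation: [-0.407, -3.115, 0.002]
contact_force: [0.7, 1.0, -0.5]
grip_width: 0.002
```

{"method": "step_arm", "body": {"rows": [[[1,0,4,45,0,0,0],[1,0,4,90,0,0,0],[1,0,4,96,0,0,0],[1,0,4,101,0,0,0],[1,0,4,106,0,0,0],[1,0,4,110,0,0,0],[1,0,4,114,0,0,0],[1,0,4,116,0,0,0],[1,0,4,116,0,0,0]]]}}

```text
time_s: 4.3
ee_pos: [0.511, -0.326, 0.1064]
orientation: [0.4, 3.113, -0.002]
contact_force: [-3.9, 2.3, 7.7]
grip_width: -0.0
```

{"method": "step_arm", "body": {"rows": [[[1,0,-2,3,0,0,0],[1,0,-2,6,0,0,0],[1,0,-2,8,0,0,0],[1,0,-2,10,0,0,0],[1,0,-2,10,0,0,0]]]}}

```text
time_s: 4.8
ee_pos: [0.5113, -0.3277, 0.0998]
orientation: [0.399, 3.11, -0.002]
contact_force: [-6.9, 9.4, 34.0]
grip_width: 0.003
```

```bash
python3 - <<'E'
from h import *
go()
for n,(x0,x1,y0,y1) in (('scene',(180,320,180,320)),('top',(390,500,130,240))):
    c=camera(n);a=cv2.resize(c['pixels'][y0:y1,x0:x1,::-1],(390,390),interpolation=2);globals()[n]=a
cv2.imwrite('pics/push.png',cv2.hconcat([scene,top]))
E
```

```text
t 4.8 pos [ 0.5113 -0.3277  0.0998] jaw yaw 75.38 F [-6.9  9.4 34. ] grip 0.003
```

View pics/push.png

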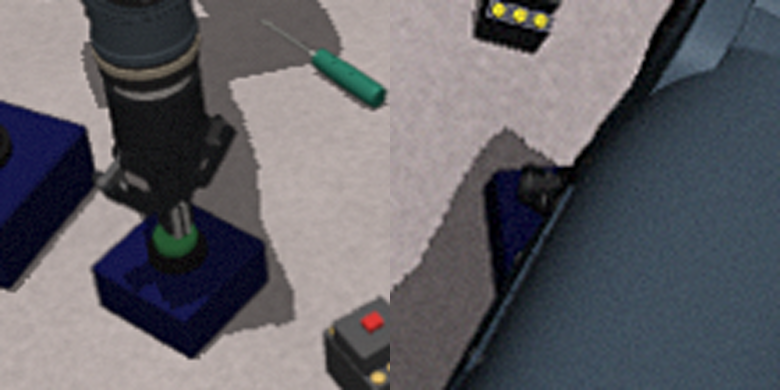

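Plunger is at its stop (34 N against 11 N spring; green head down on its collar at 175,240). Releasing, then heading to the barrel.

```bash
python3 - <<'E'
from h import *
j=np.radians(90)-.640
go((.511,-.3277,.20),(.48,0,.23,j),(.532,.287,.20,j))
E
```

```text
t 4.9 pos [ 0.5113 -0.3276  0.0999] jaw yaw 75.39 F [-7.8  9.5 33.7] grip -0.001
(0.511, -0.3277, 0.2) [  -0.4   -0.2 -100.1] turn [0. 0. 0.] dist 0.1
(0.48, 0, 0.23, np.float64(0.9307963267948965)) [ 112.1  309.1 -131. ] turn [ 0.04  0.37 22.06] dist 0.354
(0.532, 0.287, 0.2, np.float64(0.9307963267948965)) [ 134.4  599.9 -101.3] turn [ 0.04  0.37 22.06] dist 0.623
```

{"method": "step_arm", "body": {"rows": [[[1,0,0,-50,0,0,0],[1,0,0,-100,0,0,0],[0.4,112,309,-131,0,0,8],[0.4,112,309,-131,0,0,16],[0.4,112,309,-131,0,0,22],[0.4,112,309,-131,0,0,22],[0.4,112,309,-131,0,0,22],[0.4,112,309,-131,0,0,22],[0.3,112,309,-131,0,0,22],[0.3,134,600,-101,0,0,22],[0.3,134,600,-101,0,0,22],[0.3,134,600,-101,0,0,22],[0.3,134,600,-101,0,0,22],[0.3,134,600,-101,0,0,22],[0.3,134,600,-101,0,0,22],[0.3,134,600,-101,0,0,22],[0.3,134,600,-101,0,0,22],[0.3,134,600,-101,0,0,22]]]}}

```text
time_s: 6.7
ee_pos: [0.532, 0.2861, 0.1962]
orientation: [0.988, 2.981, 0.001]
contact_force: [-0.1, 0.1, 0.2]
grip_width: 0.694
```

```bash
python3 - <<'E'
from h import *
j=np.radians(90)-.640
go((.532,.287,.10,j),(.532,.287,.042,j))
E
```

```text
t 6.7 pos [0.532  0.2861 0.1962] jaw yaw 53.33 F [-0.1  0.1  0.2] grip 0.694
(0.532, 0.287, 0.1, np.float64(0.9307963267948965)) [ 0.5  0.6 96.2] turn [ 0.04  0.04 -0.01] dist 0.096
(0.532, 0.287, 0.042, np.float64(0.9307963267948965)) [  0.6   0.6 154.2] turn [ 0.04  0.04 -0.01] dist 0.154
```

{"method": "step_arm", "body": {"rows": [[[0.3,0,1,50,0,0,0],[0.3,0,1,95,0,0,0],[0.3,0,1,120,0,0,0],[0.3,0,1,140,0,0,0],[0.3,0,1,153,0,0,0],[0.3,0,1,153,0,0,0]]]}}

```text
time_s: 7.3
ee_pos: [0.532, 0.2861, 0.0415]
orientation: [-0.99, -2.98, 0.002]
contact_force: [-0.4, -0.3, 1.0]
grip_width: 0.695
```

{"method": "step_arm", "body": {"rows": [[[1,0,0,0,0,0,0],[1,0,0,0,0,0,0],[1,0,0,0,0,0,0],[1,0,0,0,0,0,0],[1,0,0,0,0,0,0],[1,0,0,0,0,0,0],[1,0,0,0,0,0,0]]], "force": 60}}

```text
time_s: 8.0
ee_pos: [0.5333, 0.2877, 0.0439]
orientation: [0.988, 2.98, 0.002]
contact_force: [-0.9, -2.4, 6.5]
grip_width: 0.33
```

```bash
python3 - <<'E'
from h import *
go()
for n,(x0,x1,y0,y1) in (('scene',(330,450,90,210)),('top',(150,270,140,260))):
    c=camera(n);a=cv2.resize(c['pixels'][y0:y1,x0:x1,::-1],(390,390),interpolation=2);globals()[n]=a
cv2.imwrite('pics/grasp.png',cv2.hconcat([scene,top]))
E
```

```text
t 8.0 pos [0.5333 0.2877 0.0439] jaw yaw 53.33 F [-0.9 -2.4  6.5] grip 0.33
```

View pics/grasp.png

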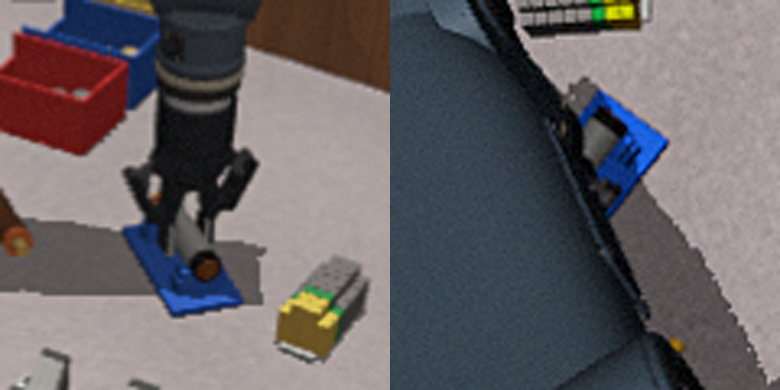

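The jaws hold the barrel mid-length in the cradle (opening 0.33 ≈ 28 mm, lens at 205,265). Lifting it.

```bash
python3 - <<'E'
from h import *
j=np.radians(90)+.137
go((.533,.287,.17),(.599,.012,.17,j))
E
```

```text
t 8.1 pos [0.5333 0.2877 0.044 ] jaw yaw 53.33 F [ 0.5 -1.7  6.7] grip 0.334
(0.533, 0.287, 0.17) [  -0.4   -0.5 -126. ] turn [0. 0. 0.] dist 0.126
(0.599, 0.012, 0.17, np.float64(1.7077963267948966)) [-217.5 -181.7 -126. ] turn [  0.07   0.13 -44.52] dist 0.31
```

{"method": "step_arm", "body": {"rows": [[[1,0,0,-30,0,0,0],[1,0,0,-70,0,0,0],[1,0,0,-110,0,0,0],[1,0,0,-126,0,0,0],[1,-30,-25,-126,0,0,-7],[1,-60,-50,-126,0,0,-14],[1,-90,-75,-126,0,0,-21],[1,-120,-100,-126,0,0,-28],[1,-150,-125,-126,0,0,-35],[1,-180,-150,-126,0,0,-42],[1,-205,-170,-126,0,0,-44.5],[1,-217,-182,-126,0,0,-44.5],[1,-217,-182,-126,0,0,-44.5],[1,-217,-182,-126,0,0,-44.5]]]}}

```text
time_s: 9.5
ee_pos: [0.5977, 0.0123, 0.1685]
orientation: [-0.213, 3.134, 0.001]
contact_force: [0.3, 0.0, -0.2]
grip_width: 0.332
```

```bash
python3 - <<'E'
from h import *
go((.599,.012,.09,np.radians(90)+.137),(.599,.012,.062,np.radians(90)+.137))
for n,(x0,x1,y0,y1) in (('scene',(300,440,130,270)),('top',(250,380,90,220))):
    c=camera(n);a=cv2.resize(c['pixels'][y0:y1,x0:x1,::-1],(390,390),interpolation=2);globals()[n]=a
cv2.imwrite('pics/above.png',cv2.hconcat([scene,top]))
E
```

```text
t 9.5 pos [0.5977 0.0123 0.1685] jaw yaw 97.76 F [ 0.3  0.  -0.2] grip 0.332
(0.599, 0.012, 0.09, np.float64(1.7077963267948966)) [-1.2 -0.5 78.5] turn [ 0.02  0.01 -0.08] dist 0.079
(0.599, 0.012, 0.062, np.float64(1.7077963267948966)) [ -1.2  -0.5 106.5] turn [ 0.02  0.01 -0.08] dist 0.107
```

View pics/above.png

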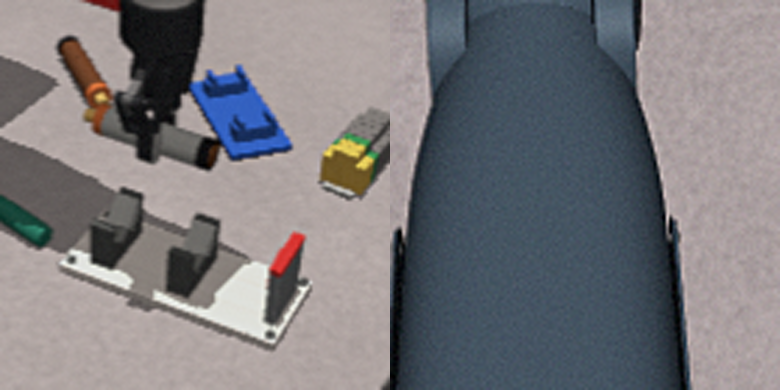

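```bash
python3 - <<'E'
from h import *
c=camera('scene');t=.137
for a in(.06,-.06,-.074):print(a,[((proj(c,[.5977+a*np.cos(t),.0123+a*np.sin(t),.1685+dz])[0]-[300,130]+.5)*390/140).round(0).tolist() for dz in(.015,0,-.015)])
E
```

```text
0.06 [[214.0, 141.0], [213.0, 154.0], [212.0, 167.0]]
-0.06 [[99.0, 104.0], [99.0, 117.0], [99.0, 130.0]]
-0.074 [[86.0, 100.0], [86.0, 113.0], [86.0, 126.0]]
```

{"method": "step_arm", "body": {"rows": [[[1,-3,-0.5,45,0,0,0],[1,-3,-0.5,80,0,0,0],[1,-3,-0.5,90,0,0,0],[1,-3,-0.5,96,0,0,0],[1,-3,-0.5,100,0,0,0],[1,-3,-0.5,103,0,0,0],[1,-3,-0.5,103,0,0,0]]], "force": 80}}

```text
time_s: 10.35
ee_pos: [0.6015, 0.0119, 0.0661]
orientation: [-0.215, 3.133, -0.0]
contact_force: [-0.1, 0.7, -1.4]
grip_width: 0.329
```

{"method": "step_arm", "body": {"rows": [[[1,0,0,1,0,0,0],[1,0,0,2,0,0,0],[1,0,0,3,0,0,0],[1,0,0,4,0,0,0],[1,0,0,4,0,0,0],[1,0,0,4,0,0,0]]]}}

```text
time_s: 10.95
ee_pos: [0.6017, 0.0127, 0.0643]
orientation: [-0.216, 3.131, 0.002]
contact_force: [-6.2, 4.5, 21.2]
grip_width: 0.324
```

{"method": "step_arm", "body": {"rows": [[[1,0,0.8,0.6,0,0,0],[1,0,0.8,0.6,0,0,0],[1,0,0.8,0.6,0,0,0],[1,0,0.8,0.6,0,0,0]]]}}

```text
time_s: 11.35
ee_pos: [0.6017, 0.013, 0.0641]
orientation: [-0.215, 3.13, 0.0]
contact_force: [-8.0, 1.8, 23.9]
grip_width: 0.327
```

```bash
python3 - <<'E'
from h import *
go()
c=camera('scene');cv2.imwrite('pics/seat.png',cv2.resize(c['pixels'][170:280,300:430,::-1],None,fx=6,fy=5.4,interpolation=2)[:590])
t=.137;p=read_state()['ee_pos']
q=lambda P:((proj(c,P)-[300,170]+.5)*[6,5.4]).round(0).tolist()
print(q([[.599+a*np.cos(t),.012+a*np.sin(t),.062] for a in(.06,0,-.06)]))
cc=camera('top')
g=[ (r['confidence'],w(cc,r['position']).round(3)) for r in find_in(cc,'plunger_top')];print(g)
for n in('contactor','terminals','screwdriver'):
    r=find_in(c,n);print(n,[w(c,k['position']).round(3) for k in r[:1]])
E
```

```text
t 11.35 pos [0.6017 0.013  0.0641] jaw yaw 97.88 F [-8.   1.8 23.9] grip 0.327
[[447.0, 254.0], [328.0, 216.0], [213.0, 180.0]]
[(0.67, array([ 0.285, -0.371,  0.145])), (0.55, array([ 0.509, -0.326,  0.1  ]))]
contactor [array([ 0.722, -0.323,  0.055])]
terminals [array([0.698, 0.263, 0.04 ])]
screwdriver [array([ 0.446, -0.026,  0.017])]
```

View pics/seat.png

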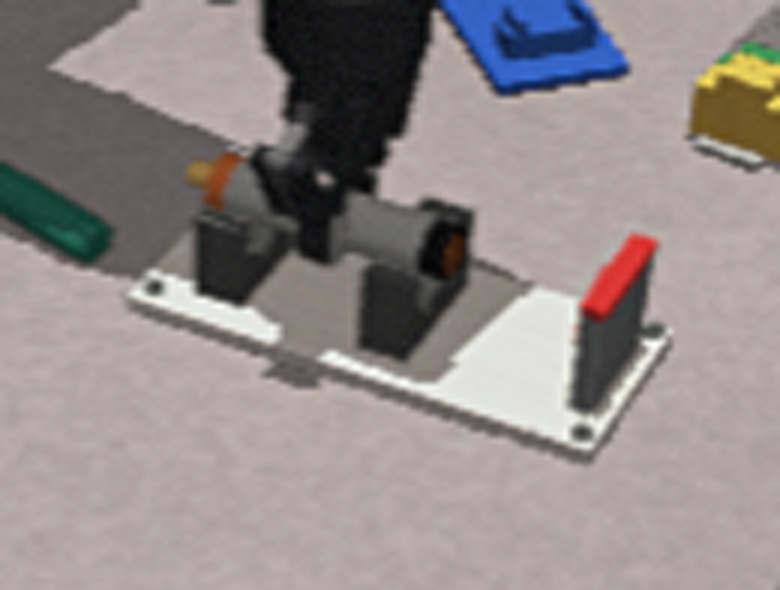

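The lens face sits at about (452,253), against (447,254) predicted for a centred barrel. It faces the reflector, the barrel lies level in the V, and the plunger is back up. Handing in.

```bash
python3 -c "
from h import *
go();print(job_done())"
```

```text
t 11.65 pos [0.6018 0.013  0.0641] jaw yaw 97.87 F [-8.1  1.6 24.3] grip 0.323
the job is handed in; nothing more can be done
None
```

I pushed the small tester's plunger to its stop, and it sprang back up. I then took the steel barrel from the cradle and seated it in the V-block, lens towards the reflector. I handed the job in at 11.65 s, still gripping the barrel and pressing it down.

**Plunger:** the push peaked at about 34 N, against 11 N for the spring at full stroke, so it was on its stop. Afterwards the network found its top about 100 mm above the bench.

**Seating:** the arm was pressing down with about 24 N and under 2 N sideways. That puts roughly 17 N on each V face by calculation; I could not measure the face forces directly. In the last picture the lens was within about 3 mm of where a centred barrel's would be, with the axis lined up.

**Bystanders:** the contactor, terminal strip and screwdriver were within about 4 mm of where they started, which is within the network's accuracy.

**Disagreements:**
- The two cameras gave fixture positions about 5 mm apart lengthwise; I used the combined fit. This is inside the 15 mm allowance.
- About 8 N of unexplained force along x remained at the end; the plunger push showed a similar reading.

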